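# Put the turned parts away in their fitted nests

### The arm

A 6-joint arm with a two-finger parallel gripper is mounted at the origin on the work surface. World frame = base frame: x ahead of the robot, y to its left, z up, the work surface at z = 0. Lengths are in mm, angles in rad, forces in N, time in s.
With the tool pointing down it reaches from about 275 to 1000 mm from the base axis. Payload 8.4 kg.
Tool frame: the origin (TCP) lies between the finger pads; the fingertips stand 22 mm ahead of it and the grasp point (between the pads) lies 3 mm ahead of it (r.nose_length is the z of the fingertips in the tool frame, in mm); z points along the fingers, y is the line along which they close (so a half turn about z gives the same grasp; the last joint's range is limited). The gripper opens to 85 mm and grips with 20 to 120 N. Pads are 22 mm wide; open, the fingers measure 114 mm over their backs; the gripper's body (76 mm by 85 mm) begins 54 mm behind the grasp point. The pads swing forward as they close: fully open they stand 13 mm farther back than shut.
Start: joints at [-1.297, 0.353, 1.633, -0, 1.155, -0.002], TCP at [170.196, -601.383, 253.281] pointing down, gripper open.
Joint ranges: [-2.63, 2.63], [-0.92, 2.1], [0.06, 2.66], [-1.3, 4.44], [0, 2.69], [-3.02, 3.02]. Speed limits (rad/s): [2.22, 2.22, 2.79, 3.14, 3.14, 3.14].

### API

Orientations are given as [roll, pitch, yaw] about the fixed x, y, z axes, in that order (R = Rz(yaw) Ry(pitch) Rx(roll)).
In Python, from rig import r, cams gives the robot as it stands.
- The arm moves only by the shell command python3 -m handwheel 'ROWS' [FORCE]. ROWS is a JSON list that holds a single list of rows (three levels of brackets), with 1 to 5 rows, each of 7 numbers: a rotation vector rx, ry, rz in fractions of the full range, 1 being pi rad, then dx, dy, dz in normalised numbers (1 is 25 cm), then the opening from 0.0 (shut) to 1.0 (fully open); each row shifts and turns the commanded pose from where the row before left it, along the tool's axes as they then stand; what a row does not reach is not made up. A row lasts 1/12 s, in which the tool goes at most 41.7 mm and 0.125 rad, less where a joint would pass 70% of its speed; a pose out of reach is approached as far as the arm can. The fingers move at their own pace and stop on an object; FORCE is the grip in N (left out, the last holds). Time passes only in rows, so rows that do not move let the fingers close. It prints the time, the measured TCP pose, the force, the opening and the grip force at its end. Input that does not fit is refused with a message, and nothing moves.
- r.sense(): the state, without advancing time (a new reading comes with each control period).
- cams.grab_frame(name): name is "scene" or "side" or "wrist"; returns the picture (400x640x3 uint8, red, green, blue); there is no depth.
- cams.camera_params(name): a dict with "fx", "fy", "cx", "cy" (pixels), "rvec" (rotation vector, rad) and "tvec" (3), from world to camera coordinates, as OpenCV has them. Camera axes: x right, y down, z forward; pixel columns grow to the right and rows downward; lengths in mm; the calibration is good to about 2 mm. A picture is of the moment at which its call begins: read the wrist's pose just before it. camera_params takes no time and is no camera call; for the wrist camera it gives the pose at the moment of the call.
- r.sign_off(): hands the job in; it is judged then, once.
The state is a dict: "clock": time; "qpos": joint angles; "qvel": joint speeds; "joint_efforts": joint torques, N m; "eef_pos": TCP position; "tcp_rot": TCP orientation; "contact_force": force on the tool from outside, world axes, zero at the start; "wrist_torque": the same for the moment, N m; "opening": opening from 0.0 (shut) to 1.0 (fully open); "grasp_force": force on a finger pad.
Only numpy, scipy, OpenCV 4.12 (cv2) and the standard library are available. Lean on these libraries where they do the work, as an engineer would, in place of code of your own. Each camera call takes 0.05 s, during which the arm holds its last target. There are 200 camera calls.

### The job

Put each of the four finished wooden parts (large cup, small cup, square box, turned spindle) into the plywood nest whose recess matches its shape and size, sitting flat on the recess floor, the cups and the box upright. Set them down gently rather than dropping them, and leave the tape measure and the glue bottle where they stand.

Things in the scene. Friction and masses are not known exactly. Their poses are not given: they have to be found in the camera images.
- large_cup: Large bamboo cup: plain straight-sided round cup, outer diameter 60 mm, height 62 mm, wall and bottom 6 mm thick, open at the top, standing upright. Origin at the centre of its underside, z up. 60 to 130 g.
- small_cup: Small bamboo cup: same plain round shape, outer diameter 42 mm, height 45 mm, wall and bottom 6 mm thick, open at the top, standing upright. Origin at the centre of its underside, z up. 35 to 70 g.
- square_box: Small open wooden box, square in outline: 46 x 46 mm, height 40 mm, walls 7 mm thick, open at the top, standing upright. Origin at the centre of its underside, z up, x and y square to its sides. 40 to 85 g.
- spindle: Turned dark-wood spindle 110 mm long (all sizes in mm), lying down: a square middle section 40 long (along x), 30 wide (y), 30 high (z), and at each end a round turned part 35 long, 24 in diameter, on the same axis. Grip it on the square middle. Origin under its middle, on the underside of the square section; x along its length, z up. 40 to 85 g.
- nest_large_cup: Fixed plywood board, 11 mm thick, with a recess 7 mm deep, lined with grey felt, in its middle (recess floor 4 mm above the underside). Origin at the centre of the underside, under the recess centre, z up. Sizes in mm: board 100 x 100, round recess 78 in diameter: the larger of the two round nests, for the large cup.
- nest_small_cup: Fixed plywood board, 11 mm thick, with a recess 7 mm deep, lined with grey felt, in its middle (recess floor 4 mm above the underside). Origin at the centre of the underside, under the recess centre, z up. Sizes in mm: board 82 x 82, round recess 60 in diameter: the smaller of the two round nests, for the small cup.
- nest_box: Fixed plywood board, 11 mm thick, with a recess 7 mm deep, lined with grey felt, in its middle (recess floor 4 mm above the underside). Origin at the centre of the underside, under the recess centre, z up. Sizes in mm: board 86 x 86, square recess 64 x 64 with sides along the board's x and y: for the square box.
- nest_spindle: Fixed plywood board, 11 mm thick, with a recess 7 mm deep, lined with grey felt, in its middle (recess floor 4 mm above the underside). Origin at the centre of the underside, under the recess centre, z up. Sizes in mm: board 148 x 70, long recess 128 (along x) x 48 (along y): for the spindle. The recess has no direction: the spindle may lie either way round.
- tape_measure: Bystander: yellow tape measure, 65 x 40 mm, 58 mm high, standing at the left end of the work; origin at the centre of its underside. Leave it alone.
- glue_bottle: Bystander: white glue bottle with red cap, diameter 36 mm, 85 mm high, standing at the right end of the work; origin at the centre of its underside. Leave it alone.

How it is judged:
By the outcome, as a careful person would: the job done as asked, in the order asked, and still so for the second after the job is handed in, with the robot touching nothing.
It also fails if it takes over 109 s, if anything falls off the work surface, if the arm or the gripper's body presses on something with over 40 N, if the wrist force passes 120 N, or if a joint passes its speed limit or range.

## Working session

There is one attempt and no reset: what is moved stays moved. The work goes in short steps, Python scripts to look and compute and a shell command to move; the robot and the scene stay as the last step left them, time stands still between calls to the robot, and variables do not carry over. Pictures are saved under pics/ and viewed, at most 14 in all, crops included, and the job is handed in when it is done.

```bash
ls; mkdir -p pics; python3 - <<'E'
from rig import r,cams
import cv2
for n in ["scene","side"]:
    cv2.imwrite(f"pics/{n}0.png",cams.grab_frame(n)[:,:,::-1])
    print(n,cams.camera_params(n))
print(cams.camera_params("wrist"));print(r.sense())
E
```

```text
pics
scene {'fx': 487.7312901447772, 'fy': 487.7312901447772, 'cx': 317.3748702723614, 'cy': 192.8352628422662, 'rvec': array([ 2.04757125,  0.72736717, -0.36254377]), 'tvec': array([-406.33730935, -170.54795416, 1774.07844919])}
side {'fx': 367.4621873383504, 'fy': 367.4621873383504, 'cx': 316.92364510677817, 'cy': 198.24457253419408, 'rvec': array([ 0.35313448, -2.633312  ,  1.42714523]), 'tvec': array([ 532.80038195,  118.72689168, 1045.27104734])}
{'fx': 311.96896304653893, 'fy': 311.96896304653893, 'cx': 318.46179066116383, 'cy': 200.3005091189898, 'rvec': array([-2.29631781,  1.73712582,  0.27590931]), 'tvec': array([-623.37460081,  -40.54033662,  380.47726832])}
{'clock': 0.1, 'qpos': array([-1.29739338e+00,  3.53594070e-01,  1.63407966e+00,  2.74817173e-05,
        1.15518806e+00, -2.38080443e-03]), 'qvel': array([-0.00041821,  0.00010868, -0.00083341,  0.00064793, -0.00117118,
        0.00093969]), 'joint_efforts': array([ 2.17550401e-04, -6.06357336e+01, -3.42820573e+01, -4.31999047e-05,
        3.91292080e-03,  3.14839235e-05]), 'eef_pos': array([ 170.09729556, -600.98400464,  252.61873669]), 'tcp_rot': array([-3.14032358e+00, -2.81496188e-05,  2.75772621e-01]), 'contact_force': array([-0.05984539,  0.27912496,  0.5983287 ]), 'wrist_torque': array([0.03883804, 0.03105878, 0.00057615]), 'grasp_force': 0.0, 'opening': 0.9987153220384337}
```

View pics/scene0.png

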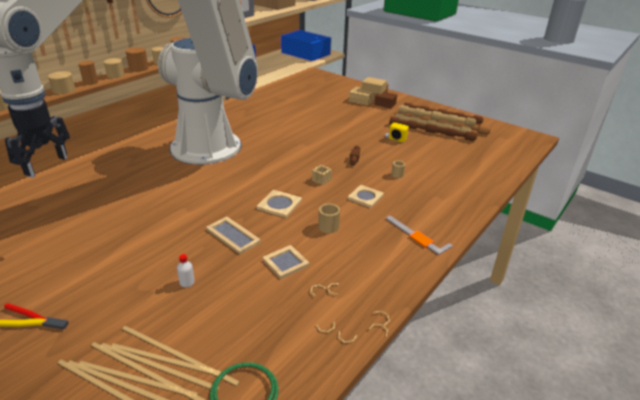

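View pics/side0.png

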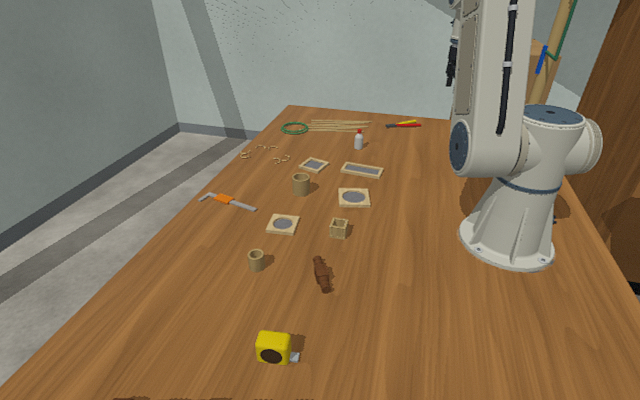

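Scene view: spindle (355,156), small cup (398,170), box (321,175), large cup (329,218); nests: small (366,196), large (279,203), spindle (233,234), box (285,261); tape (398,132) and glue (186,272). The side view shows the same layout. I'll triangulate roughly.

```bash
cat > h.py <<'E'
import numpy as np, cv2
from rig import r,cams
def ray(p,uv):
    R=cv2.Rodrigues(np.array(p["rvec"]))[0]; c=-R.T@np.array(p["tvec"])
    d=R.T@np.array([(uv[0]-p["cx"])/p["fx"],(uv[1]-p["cy"])/p["fy"],1]); return c,d/np.linalg.norm(d)
def onz(p,uv,z):
    c,d=ray(p,uv); return c+d*(z-c[2])/d[2]
def tri(obs):
    A=np.zeros((3,3));b=np.zeros(3)
    for p,uv in obs:
        c,d=ray(p,uv);M=np.eye(3)-np.outer(d,d);A+=M;b+=M@c
    x=np.linalg.solve(A,b)
    return x,[np.linalg.norm((np.eye(3)-np.outer(d,d))@(x-c)) for c,d in [ray(*o) for o in obs]]
def proj(p,X): return cv2.projectPoints(np.array(X,float).reshape(-1,3),p["rvec"],p["tvec"],np.array([[p["fx"],0,p["cx"]],[0,p["fy"],p["cy"]],[0,0,1.]]),None)[0].reshape(-1,2)
E
python3 - <<'E'
from h import *
np.set_printoptions(precision=1,suppress=True)
a=cams.camera_params("scene");b=cams.camera_params("side")
for n,u,v in [("lcup top",(329,210),(301,177)),("scup top",(398,164),(257,254)),("box top",(321,171),(339,222)),("spindle",(355,156),(321,274)),
 ("nS",(366,196),(283,224)),("nL",(279,203),(354,198)),("nSp",(233,234),(362,170)),("nBox",(285,261),(313,165)),("tape",(398,132),(274,348)),("glue",(186,272),(359,142))]:
    print(n,*tri([(a,u),(b,v)]))
p=cams.camera_params("wrist");R=cv2.Rodrigues(p["rvec"])[0];print(-R.T@p["tvec"],R)
E
```

```text
lcup top [634.2 -96.3  56.8] [np.float64(0.31715112781735033), np.float64(0.31715112781756966)]
scup top [634.5 281.3  39.6] [np.float64(0.6959640227491656), np.float64(0.6959640227493269)]
box top [463.3  86.6  34.4] [np.float64(0.5490841674959106), np.float64(0.54908416749605)]
spindle [466.3 278.2  10.4] [np.float64(0.38096150213090685), np.float64(0.3809615021310752)]
nS [631.4  99.7   3.2] [np.float64(0.895510078719544), np.float64(0.895510078719359)]
nL [ 451.3 -101.4    1.4] [np.float64(0.467950394575191), np.float64(0.4679503945750999)]
nSp [ 457.3 -296.8    3.2] [np.float64(0.12738379162768804), np.float64(0.1273837916277457)]
nBox [ 644.2 -288.7    3.5] [np.float64(2.5159787440429695), np.float64(2.5159787440428767)]
tape [499.6 514.7  26.8] [np.float64(0.10747193740034293), np.float64(0.1074719374004009)]
glue [ 503.5 -491.8   27.1] [np.float64(0.23879072137152288), np.float64(0.23879072137154778)]
[ 245.4 -578.9  373.7] [[ 0.3 -1.  -0. ]
 [-0.9 -0.3  0.3]
 [-0.3 -0.1 -1. ]]
```

Units first: shifts go in shares of 25 cm and turns go in shares of pi rad. So -40 mm / 250 = -0.16, 30 mm / 250 = 0.12, 0.092 rad / 3.1416 = 0.0293.

```bash
python3 -m handwheel '[[[0, 0, 0.0293, 0, 0, -0.16, 1], [0, 0, 0.0293, 0, 0, -0.16, 1], [0, 0, 0.0293, 0, 0, -0.16, 1], [0, 0, 0, 0.12, -0.108, -0.04, 1], [0, 0, 0, 0.12, -0.108, -0.04, 1]]]'; python3 -m handwheel '[[[0, 0, 0, 0.12, -0.108, 0, 1], [0, 0, 0, 0.12, -0.108, 0, 1], [0, 0, 0, 0.12, -0.108, 0, 1], [0, 0, 0, 0.12, -0.108, 0, 1], [0, 0, 0, 0.12, -0.108, 0, 1]]]';python3 -m handwheel '[[[0, 0, 0, 0.12, -0.108, 0, 1], [0, 0, 0, 0.12, -0.108, 0, 1], [0, 0, 0, 0.12, -0.108, 0, 1], [0, 0, 0, 0.12, -0.108, 0, 1], [0, 0, 0, 0.12, -0.108, 0, 1]]]'; python3 -m handwheel '[[[0, 0, 0, 0.12, -0.108, 0, 1], [0, 0, 0, 0.12, -0.108, 0, 1], [0, 0, 0, 0, 0, 0, 1], [0, 0, 0, 0, 0, 0, 1]]]'; python3 - <<'E'
from h import *
import pickle
p=cams.camera_params("wrist");im=cams.grab_frame("wrist");pickle.dump((p,im),open("w1.pkl","wb"))
cv2.imwrite("pics/w1.png",im[:,:,::-1]);print(r.sense()["eef_pos"],r.sense()["tcp_rot"],p)
E
```

```text
clock: 0.52
eef_pos: [229.9, -548.2, 395.5]
tcp_rot: [3.138, -0.001, -0.004]
contact_force: [1.9, 0.0, -1.7]
opening: 0.999
grasp_force: 0.0
clock: 0.93
eef_pos: [381.2, -410.7, 393.1]
tcp_rot: [-3.141, 0.0, -0.0]
contact_force: [1.3, -1.3, -0.4]
opening: 1.004
grasp_force: 0.0
clock: 1.35
eef_pos: [531.3, -275.7, 393.0]
tcp_rot: [-3.141, 0.0, -0.0]
contact_force: [0.2, -0.6, -0.5]
opening: 1.002
grasp_force: 0.0
clock: 1.68
eef_pos: [591.4, -221.7, 392.3]
tcp_rot: [-3.141, 0.001, 0.003]
contact_force: [-0.8, -1.5, 1.1]
opening: 1.002
grasp_force: 0.0
[ 590.40822539 -222.79368063  392.52853139] [-3.14144589e+00  1.46542413e-03  1.59432517e-03] {'fx': 311.96896304653893, 'fy': 311.96896304653893, 'cx': 318.46179066116383, 'cy': 200.3005091189898, 'rvec': array([-2.05420728,  2.04860297,  0.32561146]), 'tvec': array([-222.30646302,  477.32367861,  695.41514617])}
```

View pics/w1.png

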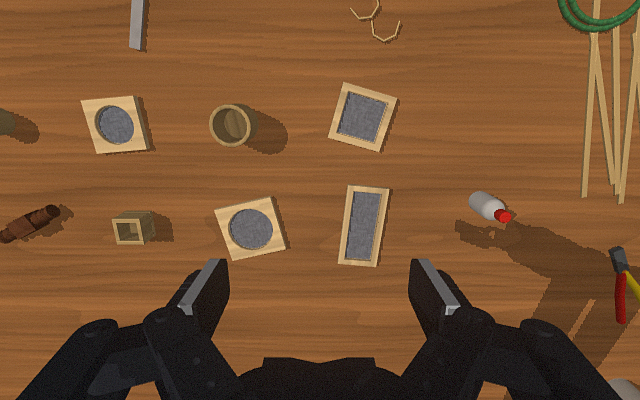

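Wrist view 1: recesses: small (115,125), large (250,229), spindle (365,226), box (364,117); large cup rim (232,125), box rim (128,230), spindle (32,224), small cup is cut off at the left edge. I'll take a second view further left.

Converted, -40 mm / 250 = -0.16.

```bash
python3 -m handwheel '[[[0, 0, 0, 0, -0.16, 0, 1], [0, 0, 0, 0, -0.16, 0, 1], [0, 0, 0, 0, -0.16, 0, 1], [0, 0, 0, 0, -0.16, 0, 1], [0, 0, 0, 0, -0.16, 0, 1]]]'; python3 -m handwheel '[[[0, 0, 0, 0, -0.16, 0, 1], [0, 0, 0, 0, -0.16, 0, 1], [0, 0, 0, 0, -0.16, 0, 1], [0, 0, 0, 0, 0, 0, 1], [0, 0, 0, 0, 0, 0, 1]]]'>/dev/null;  python3 - <<'E'
from h import *
import pickle
p=cams.camera_params("wrist");im=cams.grab_frame("wrist");pickle.dump((p,im),open("w2.pkl","wb"))
cv2.imwrite("pics/w2.png",im[:,:,::-1]);print(r.sense()["eef_pos"],r.sense()["tcp_rot"],r.sense()["clock"])
E
```

```text
clock: 2.15
eef_pos: [589.3, -23.4, 393.4]
tcp_rot: [3.141, -0.0, -0.003]
contact_force: [0.3, -0.1, -0.8]
opening: 0.998
grasp_force: 0.0
[589.97891365  95.71832909 393.22708311] [3.14078291e+00 2.74803806e-04 2.39089776e-04] 2.6167
```

View pics/w2.png

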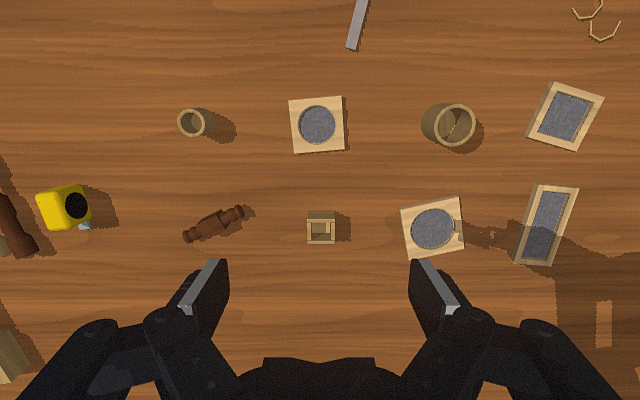

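Wrist view 2: small cup rim (192,123), spindle (215,225), box rim (320,227), large cup rim (455,124), small nest (317,125), large nest (433,229). I'll segment the recesses and the spindle, and enlarge the rims.

```bash
python3 - <<'E'
from h import *
import pickle
np.set_printoptions(precision=2,suppress=True)
W=[pickle.load(open(f"w{i}.pkl","rb")) for i in (1,2)]
def blob(im,seed,kind):
    h=cv2.cvtColor(im,cv2.COLOR_RGB2HSV); l=cv2.GaussianBlur(h,(3,3),0)
    if kind=="grey": m=(l[...,1]<70)&(l[...,2]>60)
    else: m=(l[...,2]<105)&(l[...,1]>90)
    n,lab,st,c=cv2.connectedComponentsWithStats(m.astype(np.uint8)); 
    d=[(np.hypot(*(c[i]-seed)) if st[i,4]>150 else 1e9) for i in range(1,n)]; i=1+int(np.argmin(d))
    return (lab==i).astype(np.uint8),c[i],st[i]
for n,s in [("S",[(115,125),(317,125)]),("L",[(250,229),(433,229)]),("Sp",[(365,226),(547,226)]),("B",[(364,117),(565,118)])]:
    o=[]
    for (p,im),q in zip(W,s):
        m,c,st=blob(im,q,"grey"); o.append((p,c))
        cn=max(cv2.findContours(m,0,1)[0],key=len)[:,0]
        P=np.array([onz(p,u,6)[:2] for u in cn],np.float32); print(n,c,st,cv2.minAreaRect(P))
    print("  tri",*tri(o))
im=W[1][1]; im1=W[0][1]
t=[]
for I,(u,v) in [(im,(192,123)),(im,(215,225)),(im,(320,228)),(im,(450,124)),(im1,(232,125)),(im1,(130,228))]:
    c=I[v-37:v+38,max(u-40,0):u+40,::-1]; c=cv2.resize(c,None,fx=3.3,fy=3.3,interpolation=cv2.INTER_CUBIC); t.append(c); print(c.shape)
cv2.imwrite("pics/crops.png",np.vstack([np.hstack(t[:3]),np.hstack(t[3:])]))
E
```

```text
S [115.66 124.41] [  98  106   36   38 1036] ((629.99755859375, 100.98341369628906), (54.592525482177734, 57.02768325805664), 78.48602294921875)
S [316.62 124.14] [ 299  106   36   37 1068] ((630.0001831054688, 100.64817810058594), (55.66933822631836, 55.811832427978516), 0.06928543746471405)
  tri [630.27 100.47   6.54] [np.float64(0.03284658646952201), np.float64(0.03284658646956184)]
L [250.8  228.07] [ 230  209   43   39 1319] ((452.19683837890625, -102.0676498413086), (72.51876068115234, 74.57498931884766), 0.16054953634738922)
L [431.58 227.77] [ 411  209   42   39 1300] ((451.26605224609375, -102.20223999023438), (72.61041259765625, 73.21382141113281), 0.060656916350126266)
  tri [ 452.81 -102.01    6.45] [np.float64(0.17035033782802), np.float64(0.17035033782796583)]
Sp [361.86 224.71] [ 345  192   36   67 1733] ((456.7971496582031, -296.9698486328125), (46.036102294921875, 125.39851379394531), 84.54216766357422)
Sp [543.67 224.14] [ 522  191   45   68 1613] ((456.70184326171875, -298.06500244140625), (43.28081130981445, 125.76270294189453), 84.5709457397461)
  tri [ 460.44 -296.95    7.92] [np.float64(0.09241622736055669), np.float64(0.09241622736047213)]
B [360.92 116.93] [ 337   93   49   49 1606] ((641.9970092773438, -287.2049865722656), (61.9704475402832, 62.10074996948242), 74.53233337402344)
B [563.21 116.68] [ 538   93   52   49 1531] ((641.385009765625, -288.3628234863281), (59.250308990478516, 62.307071685791016), 74.64777374267578)
  tri [ 642.54 -287.2     7.49] [np.float64(0.2481539612514093), np.float64(0.24815396125165104)]
(248, 264, 3)
(248, 264, 3)
(248, 264, 3)
(248, 264, 3)
(248, 264, 3)
(248, 264, 3)
```

View pics/crops.png

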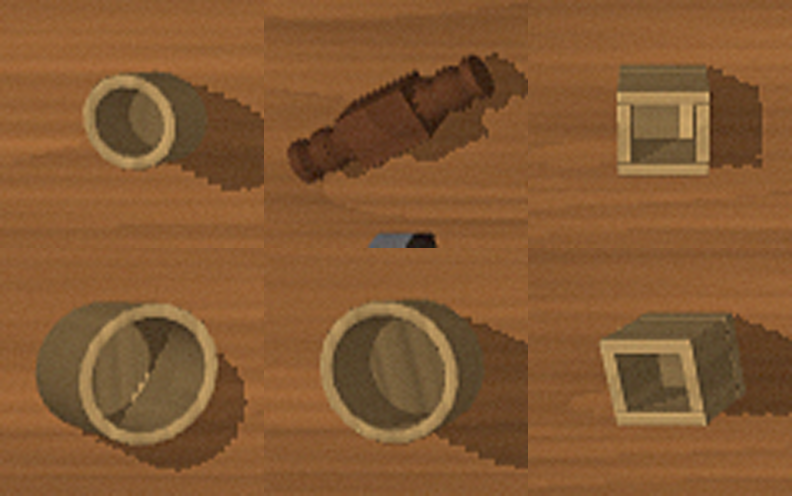

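Crops give: small cup rim centre (191,123), large cup rim (455,125)/(230,126), box rim corners clear in both views, spindle ends at about (226,237) and (281,211) at crop scale. Computing positions, then an overlay check.

```bash
cat > m.py <<'E'
from h import *
import pickle
np.set_printoptions(precision=1,suppress=True)
W=[pickle.load(open(f"w{i}.pkl","rb")) for i in (1,2)]
p1,p2=W[0][0],W[1][0]
f=lambda x,y,cx,cy,u,v:((x-cx)/3.3+u-40-.35,(y-cy)/3.3+v-37-.35)
sc=cams.camera_params("scene");sd=cams.camera_params("side")
s2=f(129,121,0,0,192,123)
print("scup",tri([(p2,s2),(sd,(257,254))]),tri([(p2,s2),(sc,(398,164))]),onz(p2,s2,45))
l2=f(149,374,0,248,450,124);l1=f(390,372,264,248,232,125)
print("lcup",tri([(p2,l2),(p1,l1)]),onz(p2,l2,62),onz(p1,l1,62))
c2=[f(x,y,528,0,320,228) for x,y in [(617,92),(709,92),(710,175),(617,175)]]
c1=[f(x,y,528,248,130,228) for x,y in [(600,340),(690,340),(707,424),(617,425)]]
B=np.array([tri([(p2,a),(p1,b)])[0] for a,b in zip(c2,c1)]);print("box",B,B.mean(0))
for c,p in((c2,p2),(c1,p1)): 
    C=np.array([onz(p,u,40) for u in c]);print(C.mean(0),cv2.minAreaRect(C[:,:2].astype(np.float32)))
e=[onz(p2,f(x,y,264,0,215,225),15) for x,y in [(303,163),(483,77)]]
print("spin",e,np.mean(e,0),np.linalg.norm(e[1]-e[0]),np.arctan2(*(e[0]-e[1])[[1,0]]))
q=[onz(p2,f(x,y,264,0,215,225),30) for x,y in [(337,122),(362,170),(432,135),(412,75)]];print("sq",q,np.mean(q,0))
E
python3 m.py
python3 - <<'E'
from h import *
import pickle
W=[pickle.load(open(f"w{i}.pkl","rb")) for i in (1,2)]
# spindle silhouettes vs. model: search pose
from scipy.optimize import minimize
def pts():
    a=np.linspace(0,2*np.pi,24)
    cyl=lambda x0,x1:np.array([[x,12*np.cos(t),15+12*np.sin(t)] for x in(x0,x1) for t in a])
    bx=np.array([[x,y,z] for x in(-20,20) for y in(-15,15) for z in(0,30)],float)
    return [cyl(-55,-20),bx,cyl(20,55)]
def sil(p,s):
    m=np.zeros((400,640),np.uint8);c,d=np.cos(s[2]),np.sin(s[2])
    for P in pts():
        X=P@np.array([[c,d,0],[-d,c,0],[0,0,1]])+[s[0],s[1],0]
        cv2.fillConvexPoly(m,cv2.convexHull(np.round(proj(p,X)*16).astype(np.int32)),1,shift=4)
    return m
ms=[]
for p,im in W:
    h=cv2.cvtColor(im,cv2.COLOR_RGB2LAB).astype(int)
    hs=cv2.cvtColor(cv2.GaussianBlur(im,(3,3),0),cv2.COLOR_RGB2HSV)
    ms.append((hs,h))
i=(225,205); print([ms[1][0][v,u] for v,u in [(222,205),(228,205),(215,228),(238,225),(213,250),(200,180)]])
def score(s):
    t=0
    for (p,im) in W:
        m=sil(p,s).astype(bool); ring=cv2.dilate(m.astype(np.uint8),np.ones((7,7)))>0; ring&=~m
        g=cv2.cvtColor(im,cv2.COLOR_RGB2HSV)[...,2].astype(float); r_=im[...,0].astype(float)
        t+= r_[m].mean()-r_[ring].mean()
    return t
best=min(((score((x,y,w)),x,y,w) for x in np.arange(450,480,2) for y in np.arange(262,292,2) for w in np.arange(1.0,2.4,.05)));print(best)
im=W[1][1].copy();cn=cv2.findContours(sil(W[1][0],best[1:]),0,1)[0]
c=cv2.resize(im[180:260,160:270,::-1],None,fx=5,fy=5)
cv2.polylines(c,[((k-[160,180])*5+2) for k in cn],True,(0,255,0),1);cv2.imwrite("pics/sp.png",c)
E
```

```text
scup (array([633.9, 284.6,  42.7]), [np.float64(1.6703810584781142), np.float64(1.6703810584781278)]) (array([633.9, 286.8,  37. ]), [np.float64(1.3008689988745528), np.float64(1.3008689988747697)]) [635.5 284.4  45. ]
lcup (array([633.8, -95.4,  61.4]), [np.float64(0.074857806545377), np.float64(0.07485780654515348)]) [633.7 -95.2  62. ] [633.9 -95.6  62. ]
box [[482.7 116.7  38.7]
 [483.4  71.3  40.3]
 [438.5  70.   41.2]
 [437.1 117.2  38.9]] [460.4  93.8  39.8]
[460.4  93.8  40. ] ((460.4225158691406, 93.57942199707031), (45.124244689941406, 47.17851257324219), 0.05592650547623634)
[460.6  93.6  40. ] ((460.7143859863281, 93.93810272216797), (46.18475341796875, 45.73357009887695), 0.7461516261100769)
spin [array([438.3, 328.2,  15. ]), array([486.8, 229.1,  15. ])] [462.6 278.7  15. ] 110.308627267117 2.0267072623521796
sq [array([467.9, 301.1,  30. ]), array([441.3, 291.4,  30. ]), array([460.8, 253.5,  30. ]), array([493.3, 260.6,  30. ])] [465.8 276.6  30. ]
[array([ 12, 166, 100], dtype=uint8), array([ 11, 163, 102], dtype=uint8), array([ 11, 163, 100], dtype=uint8), array([ 14, 165, 141], dtype=uint8), array([ 14, 158, 100], dtype=uint8), array([ 14, 165, 136], dtype=uint8)]
(np.float64(-83.42420829061734), np.int64(464), np.int64(278), np.float64(2.0500000000000007))
```

View pics/sp.png

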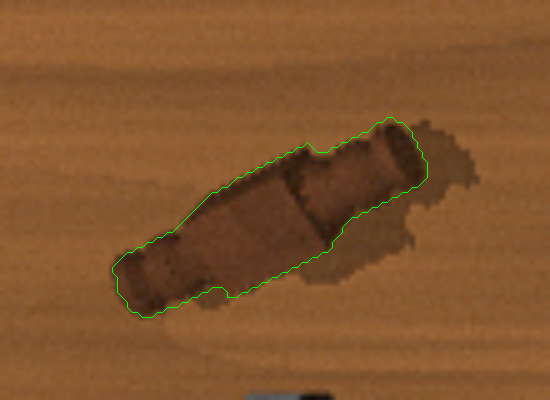

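The fit is good: spindle at (463.5,278), yaw 2.04. All heights agree with the text. Starting with the large cup.

Converted, 38.2 mm / 250 = 0.1528, 10 mm / 250 = 0.04.

```bash
python3 -m handwheel '[[[0, 0, 0, 0.0352, 0.1528, 0.04, 1], [0, 0, 0, 0.0352, 0.1528, 0.04, 1], [0, 0, 0, 0.0352, 0.1528, 0.04, 1], [0, 0, 0, 0.0352, 0.1528, 0.04, 1], [0, 0, 0, 0.0352, 0.1528, 0.04, 1]]]' 30 >/dev/null; python3 -m handwheel '[[[0, 0, 0, 0, 0, 0.16, 1], [0, 0, 0, 0, 0, 0.16, 1], [0, 0, 0, 0, 0, 0.16, 1], [0, 0, 0, 0, 0, 0.16, 1], [0, 0, 0, 0, 0, 0.16, 1]]]'; python3 -m handwheel '[[[0, 0, 0, 0, 0, 0.08, 1], [0, 0, 0, 0, 0, 0, 1], [0, 0, 0, 0, 0, 0, 1]]]'
```

```text
clock: 3.45
eef_pos: [633.3, -97.5, 141.9]
tcp_rot: [3.141, -0.0, -0.003]
contact_force: [0.9, -0.3, -0.6]
opening: 0.999
grasp_force: 0.0
clock: 3.7
eef_pos: [633.2, -96.5, 122.8]
tcp_rot: [3.142, 0.002, -0.002]
contact_force: [0.2, 0.3, 1.3]
opening: 1.002
grasp_force: 0.0
```

Converted, 30 mm / 250 = 0.12, 20 mm / 250 = 0.08.

```bash
python3 -m handwheel '[[[0, 0, 0, 0, -0.004, 0.12, 1], [0, 0, 0, 0, 0, 0.12, 1], [0, 0, 0, 0, 0, 0.08, 1], [0, 0, 0, 0, 0, 0, 1], [0, 0, 0, 0, 0, 0, 0]]]' 30; python3 -m handwheel '[[[0, 0, 0, 0, 0, 0, 0], [0, 0, 0, 0, 0, 0, 0], [0, 0, 0, 0, 0, 0, 0], [0, 0, 0, 0, 0, 0, 0], [0, 0, 0, 0, 0, 0, 0]]]'
```

```text
clock: 4.12
eef_pos: [635.1, -94.4, 44.9]
tcp_rot: [3.141, -0.001, -0.001]
contact_force: [0.4, 0.2, 0.7]
opening: 0.881
grasp_force: 0.0
clock: 4.53
eef_pos: [636.3, -94.2, 46.4]
tcp_rot: [3.14, -0.005, -0.0]
contact_force: [-0.6, -2.2, 7.8]
opening: 0.696
grasp_force: 32.7
```

Converted, -40 mm / 250 = -0.16, -20 mm / 250 = -0.08.

```bash
python3 -m handwheel '[[[0, 0, 0, 0, 0, -0.08, 0], [0, 0, 0, 0, 0, -0.16, 0], [0, 0, 0, 0, 0, -0.16, 0], [0, 0, 0, 0, 0, 0, 0], [0, 0, 0, 0, 0, 0, 0]]]'; python3 -m handwheel '[[[0, 0, 0, -0.144, 0.004, 0, 0], [0, 0, 0, -0.144, 0.004, 0, 0], [0, 0, 0, -0.144, 0.004, 0, 0], [0, 0, 0, -0.144, 0.004, 0, 0], [0, 0, 0, -0.144, 0.004, 0, 0]]]'; python3 -m handwheel '[[[0, 0, 0, 0, 0, 0.08, 0], [0, 0, 0, 0, 0, 0.08, 0], [0, 0, 0, 0, 0, 0.08, 0], [0, 0, 0, 0, 0, 0, 0], [0, 0, 0, 0, 0, 0, 0]]]'; python3 - <<'E'
from h import *
cv2.imwrite("pics/w3.png",cams.grab_frame("wrist")[:,:,::-1])
E
```

```text
clock: 4.95
eef_pos: [636.8, -93.9, 147.9]
tcp_rot: [3.14, -0.008, -0.0]
contact_force: [-0.2, -0.3, -1.8]
opening: 0.693
grasp_force: 33.2
clock: 5.37
eef_pos: [451.9, -98.2, 142.7]
tcp_rot: [-3.141, 0.001, 0.0]
contact_force: [0.1, -0.5, -1.0]
opening: 0.698
grasp_force: 33.2
clock: 5.78
eef_pos: [453.2, -98.2, 82.6]
tcp_rot: [-3.141, 0.003, -0.0]
contact_force: [-0.0, -0.6, -0.6]
opening: 0.695
grasp_force: 33.2
```

View pics/w3.png

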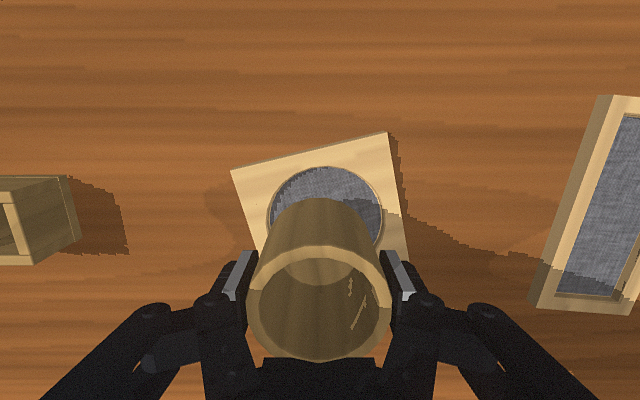

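Wrist view: the large cup is upright in the grip at (318,295), above the large nest, whose recess centre is about (325,215). It needs 3.5 mm towards -y, then lowering.

Converted, 14 mm / 250 = 0.056, 3.5 mm / 250 = 0.014.

```bash
python3 -m handwheel '[[[0, 0, 0, -0.004, 0.014, 0.056, 0], [0, 0, 0, 0, 0, 0.04, 0], [0, 0, 0, 0, 0, 0.016, 0], [0, 0, 0, 0, 0, 0, 0], [0, 0, 0, 0, 0, 0, 0]]]'; python3 -m handwheel '[[[0, 0, 0, 0, 0, 0.004, 0], [0, 0, 0, 0, 0, 0.004, 0], [0, 0, 0, 0, 0, 0.004, 0], [0, 0, 0, 0, 0, 0, 0], [0, 0, 0, 0, 0, 0, 0]]]';  python3 -m handwheel '[[[0, 0, 0, 0, 0, 0.004, 0], [0, 0, 0, 0, 0, 0, 0], [0, 0, 0, 0, 0, 0, 0]]]'; python3 -m handwheel '[[[0, 0, 0, 0, 0, 0.004, 0], [0, 0, 0, 0, 0, 0, 0], [0, 0, 0, 0, 0, 0, 0]]]'
```

```text
clock: 6.25
eef_pos: [453.3, -101.9, 55.5]
tcp_rot: [-3.142, 0.0, -0.0]
contact_force: [0.3, -0.0, -0.8]
opening: 0.698
grasp_force: 33.2
clock: 6.67
eef_pos: [453.3, -101.9, 52.4]
tcp_rot: [3.142, -0.0, -0.0]
contact_force: [0.5, -0.1, -0.9]
opening: 0.696
grasp_force: 33.2
clock: 6.92
eef_pos: [453.3, -101.9, 51.3]
tcp_rot: [-3.142, 0.0, -0.0]
contact_force: [-0.2, 0.2, -0.8]
opening: 0.695
grasp_force: 33.2
clock: 7.17
eef_pos: [453.3, -102.0, 50.4]
tcp_rot: [3.142, -0.0, -0.0]
contact_force: [-2.4, 0.5, 4.5]
opening: 0.695
grasp_force: 33.6
```

Converted, -40 mm / 250 = -0.16, -32.2 mm / 250 = -0.1288.

```bash
python3 -m handwheel '[[[0, 0, 0, 0, 0, 0, 1], [0, 0, 0, 0, 0, 0, 1], [0, 0, 0, 0, 0, 0, 1], [0, 0, 0, 0, 0, 0, 1], [0, 0, 0, 0, 0, 0, 1]]]'; python3 -m handwheel '[[[0, 0, 0, 0, 0, -0.06, 1], [0, 0, 0, 0, 0, -0.16, 1], [0, 0, 0, 0, 0, -0.16, 1], [0, 0, 0, 0, 0, 0, 1]]]';  python3 -m handwheel '[[[0, 0, 0, 0.0608, -0.1288, 0, 1], [0, 0, 0, 0.0608, -0.1288, 0, 1], [0, 0, 0, 0.0608, -0.1288, 0, 1], [0, 0, 0, 0.0608, -0.1288, 0, 1], [0, 0, 0, 0.0608, -0.1288, 0, 1]]]' >/dev/null;python3 -m handwheel '[[[0, 0, 0, 0.0608, -0.1288, 0, 1], [0, 0, 0, 0.0608, -0.1288, 0, 1], [0, 0, 0, 0.0608, -0.1288, 0, 1], [0, 0, 0, 0.0608, -0.1288, 0, 1], [0, 0, 0, 0.0608, -0.1288, 0, 1]]]' >/dev/null; python3 -m handwheel '[[[0, 0, 0, 0.0608, -0.1288, 0, 1], [0, 0, 0, 0.0608, -0.1288, 0, 1], [0, 0, 0, 0, 0, 0, 1], [0, 0, 0, 0, 0, 0, 1]]]'; python3 - <<'E'
from h import *
p=cams.camera_params("wrist");cv2.imwrite("pics/w4.png",cams.grab_frame("wrist")[:,:,::-1]);print(proj(p,[[635,284.5,45],[635,284.5,0]]))
E
```

```text
clock: 7.58
eef_pos: [453.3, -101.9, 50.2]
tcp_rot: [-3.142, -0.0, -0.0]
contact_force: [0.9, -0.5, -0.1]
opening: 1.001
grasp_force: 0.0
clock: 7.92
eef_pos: [456.9, -102.7, 151.3]
tcp_rot: [3.14, -0.009, -0.0]
contact_force: [1.8, -1.0, 0.9]
opening: 0.999
grasp_force: 0.0
clock: 9.08
eef_pos: [635.8, 286.0, 144.6]
tcp_rot: [3.142, 0.0, 0.002]
contact_force: [-0.6, 0.0, 0.0]
opening: 1.004
grasp_force: 0.0
[[321.42774261 209.86932686]
 [320.9549568  192.76432074]]
```

View pics/w4.png

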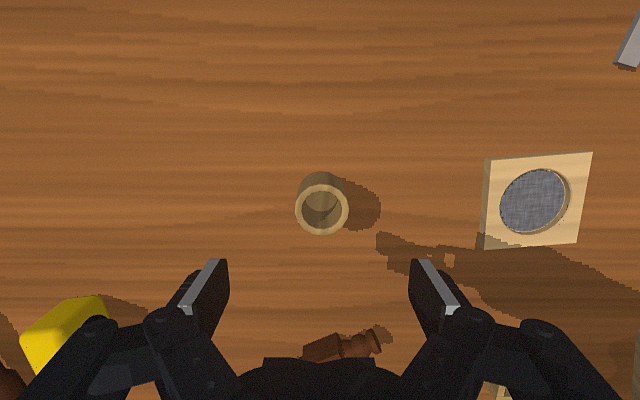

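The rim is at (321.5,209) against a predicted (321.4,209.9), so the small cup is where I measured it. Descend and grip.

Converted, 40 mm / 250 = 0.16, 28.5 mm / 250 = 0.114.

```bash
python3 -m handwheel '[[[0, 0, 0, -0.002, 0.006, 0.16, 1], [0, 0, 0, 0, 0, 0.16, 1], [0, 0, 0, 0, 0, 0.114, 1], [0, 0, 0, 0, 0, 0, 1], [0, 0, 0, 0, 0, 0, 0]]]' 30; python3 -m handwheel '[[[0, 0, 0, 0, 0, 0, 0], [0, 0, 0, 0, 0, 0, 0], [0, 0, 0, 0, 0, 0, 0], [0, 0, 0, 0, 0, 0, 0], [0, 0, 0, 0, 0, 0, 0]]]';python3 -m handwheel '[[[0, 0, 0, 0, 0, 0, 0], [0, 0, 0, 0, 0, 0, 0], [0, 0, 0, 0, 0, 0, 0]]]'
```

```text
clock: 9.55
eef_pos: [633.8, 281.1, 35.7]
tcp_rot: [3.14, 0.004, -0.001]
contact_force: [1.1, 0.5, -0.8]
opening: 0.887
grasp_force: 0.0
clock: 9.97
eef_pos: [636.8, 283.3, 39.7]
tcp_rot: [-3.14, -0.004, -0.0]
contact_force: [-0.3, -2.4, 5.9]
opening: 0.486
grasp_force: 29.9
clock: 10.22
eef_pos: [636.8, 283.3, 39.7]
tcp_rot: [-3.14, -0.004, -0.0]
contact_force: [-1.4, -2.2, 5.1]
opening: 0.478
grasp_force: 29.9
```

Converted, -40 mm / 250 = -0.16, -20 mm / 250 = -0.08.

```bash
python3 -m handwheel '[[[0, 0, 0, 0, 0, -0.08, 0], [0, 0, 0, 0, 0, -0.16, 0], [0, 0, 0, 0, 0, 0, 0]]]'; python3 -m handwheel '[[[0, 0, 0, -0.004, 0.1464, 0, 0], [0, 0, 0, -0.004, 0.1464, 0, 0], [0, 0, 0, -0.004, 0.1464, 0, 0], [0, 0, 0, -0.004, 0.1464, 0, 0], [0, 0, 0, -0.004, 0.1464, 0, 0]]]'; python3 -m handwheel '[[[0, 0, 0, 0, 0, 0.08, 0], [0, 0, 0, 0, 0, 0.04, 0], [0, 0, 0, 0, 0, 0, 0], [0, 0, 0, 0, 0, 0, 0], [0, 0, 0, 0, 0, 0, 0]]]'
```

```text
clock: 10.47
eef_pos: [639.3, 284.7, 105.2]
tcp_rot: [-3.137, -0.01, -0.0]
contact_force: [2.3, 0.3, 1.4]
opening: 0.487
grasp_force: 30.7
clock: 10.88
eef_pos: [630.8, 98.6, 98.7]
tcp_rot: [-3.141, -0.003, 0.0]
contact_force: [0.9, 0.3, -0.3]
opening: 0.482
grasp_force: 30.8
clock: 11.3
eef_pos: [630.7, 101.2, 67.5]
tcp_rot: [-3.141, -0.001, 0.001]
contact_force: [-0.5, -0.2, -0.8]
opening: 0.483
grasp_force: 30.8
```

Converted, 12 mm / 250 = 0.048, 7 mm / 250 = 0.028.

```bash
python3 -m handwheel '[[[0, 0, 0, 0, 0.002, 0.048, 0], [0, 0, 0, 0, 0, 0.028, 0], [0, 0, 0, 0, 0, 0, 0], [0, 0, 0, 0, 0, 0, 0]]]'; python3 -m handwheel '[[[0, 0, 0, 0, 0, 0.004, 0], [0, 0, 0, 0, 0, 0.004, 0], [0, 0, 0, 0, 0, 0.004, 0], [0, 0, 0, 0, 0, 0, 0], [0, 0, 0, 0, 0, 0, 0]]]';  python3 -m handwheel '[[[0, 0, 0, 0, 0, 0.004, 0], [0, 0, 0, 0, 0, 0, 0], [0, 0, 0, 0, 0, 0, 0]]]'
```

```text
clock: 11.63
eef_pos: [629.6, 99.7, 46.9]
tcp_rot: [3.141, 0.002, 0.0]
contact_force: [0.5, -0.1, -0.9]
opening: 0.487
grasp_force: 30.8
clock: 12.05
eef_pos: [630.3, 99.4, 44.9]
tcp_rot: [-3.142, -0.0, -0.0]
contact_force: [0.4, 0.8, -0.6]
opening: 0.485
grasp_force: 30.8
clock: 12.3
eef_pos: [630.2, 99.4, 43.8]
tcp_rot: [-3.142, -0.0, -0.0]
contact_force: [-0.3, 1.2, -1.9]
opening: 0.482
grasp_force: 30.8
```

Converted, 0.7 mm / 250 = 0.0028.

```bash
python3 -m handwheel '[[[0, 0, 0, 0, 0, 0.0028, 0], [0, 0, 0, 0, 0, 0, 0], [0, 0, 0, 0, 0, 0, 0]]]'
```

```text
clock: 12.55
eef_pos: [630.3, 99.4, 43.7]
tcp_rot: [-3.142, -0.0, -0.0]
contact_force: [-2.2, -0.7, 5.4]
opening: 0.482
grasp_force: 31.3
```

Converted, -35 mm / 250 = -0.14, -34 mm / 250 = -0.136.

```bash
python3 -m handwheel '[[[0, 0, 0, 0, 0, 0, 1], [0, 0, 0, 0, 0, 0, 1], [0, 0, 0, 0, 0, 0, 1], [0, 0, 0, 0, 0, 0, 1], [0, 0, 0, 0, 0, 0, 1]]]'; python3 -m handwheel '[[[0, 0, 0, 0, 0, -0.06, 1], [0, 0, 0, 0, 0, -0.14, 1], [0, 0, 0, 0, 0, -0.08, 1], [0, 0, 0, 0, 0, 0, 1]]]' >/dev/null;  python3 -m handwheel '[[[0, 0, 0, -0.136, 0.0044, 0, 1], [0, 0, 0, -0.136, 0.0044, 0, 1], [0, 0, 0, -0.136, 0.0044, 0, 1], [0, 0, 0, -0.136, 0.0044, 0, 1], [0, 0, 0, -0.136, 0.0044, 0, 1]]]' >/dev/null; python3 -m handwheel '[[[0, 0, 0, 0, 0, 0, 1], [0, 0, 0, 0, 0, 0, 1], [0, 0, 0, 0, 0, 0, 1]]]'; python3 - <<'E'
from h import *
p=cams.camera_params("wrist");cv2.imwrite("pics/w5.png",cams.grab_frame("wrist")[:,:,::-1]);print(proj(p,[[460.5+a,93.7+b,40] for a in(-23,23) for b in (-23,23)]))
E
```

```text
clock: 12.97
eef_pos: [630.2, 99.4, 43.0]
tcp_rot: [3.142, 0.0, -0.0]
contact_force: [0.2, -0.1, -0.3]
opening: 1.004
grasp_force: 0.0
clock: 13.97
eef_pos: [461.1, 94.1, 113.2]
tcp_rot: [-3.141, -0.001, -0.0]
contact_force: [0.1, 0.2, 0.4]
opening: 1.0
grasp_force: 0.0
[[353.39161484 253.77948536]
 [287.04429145 253.8071728 ]
 [355.7993338  189.96353688]
 [284.81471304 189.99556381]]
```

View pics/w5.png

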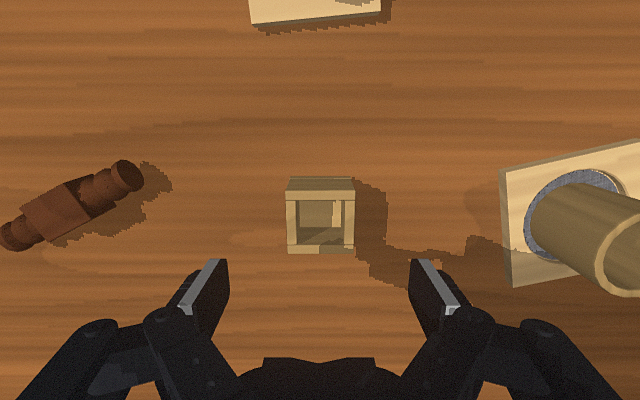

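The box rim corners, (286–355, 190–254), match the prediction with yaw ≈ 0, and the large cup sits inside its recess. Grip the box.

Converted, 40 mm / 250 = 0.16, 30 mm / 250 = 0.12.

```bash
python3 -m handwheel '[[[0, 0, 0, 0, 0, 0.16, 1], [0, 0, 0, 0, 0, 0.12, 1], [0, 0, 0, 0, 0, 0.036, 1], [0, 0, 0, 0, 0, 0, 1], [0, 0, 0, 0, 0, 0, 0]]]' 30; python3 -m handwheel '[[[0, 0, 0, 0, 0, 0, 0], [0, 0, 0, 0, 0, 0, 0], [0, 0, 0, 0, 0, 0, 0], [0, 0, 0, 0, 0, 0, 0], [0, 0, 0, 0, 0, 0, 0]]]';python3 -m handwheel '[[[0, 0, 0, 0, 0, 0, 0], [0, 0, 0, 0, 0, 0, 0], [0, 0, 0, 0, 0, 0, 0]]]'
```

```text
clock: 14.43
eef_pos: [460.8, 94.0, 34.1]
tcp_rot: [3.141, 0.001, -0.0]
contact_force: [0.8, -0.1, -0.7]
opening: 0.88
grasp_force: 0.0
clock: 14.85
eef_pos: [461.4, 94.2, 35.5]
tcp_rot: [-3.141, -0.003, -0.0]
contact_force: [-0.6, -0.1, 7.6]
opening: 0.533
grasp_force: 31.4
clock: 15.1
eef_pos: [461.4, 94.2, 35.5]
tcp_rot: [-3.141, -0.003, -0.0]
contact_force: [-0.2, 0.3, 7.7]
opening: 0.534
grasp_force: 31.4
```

Converted, -40 mm / 250 = -0.16, -35 mm / 250 = -0.14.

```bash
python3 -m handwheel '[[[0, 0, 0, 0, 0, -0.08, 0], [0, 0, 0, 0, 0, -0.14, 0], [0, 0, 0, 0, 0, -0.16, 0], [0, 0, 0, 0, 0, 0, 0]]]' >/dev/null; python3 -m handwheel '[[[0, 0, 0, 0.0604, 0.1272, 0, 0], [0, 0, 0, 0.0604, 0.1272, 0, 0], [0, 0, 0, 0.0604, 0.1272, 0, 0], [0, 0, 0, 0.0604, 0.1272, 0, 0], [0, 0, 0, 0.0604, 0.1272, 0, 0]]]'>/dev/null; python3 -m handwheel '[[[0, 0, 0, 0.0604, 0.1272, 0, 0], [0, 0, 0, 0.0604, 0.1272, 0, 0], [0, 0, 0, 0.0604, 0.1272, 0, 0], [0, 0, 0, 0.0604, 0.1272, 0, 0], [0, 0, 0, 0.0604, 0.1272, 0, 0]]]'; python3 -m handwheel '[[[0, 0, 0, 0.0604, 0.1272, 0, 0], [0, 0, 0, 0.0604, 0.1272, 0, 0], [0, 0, 0.0286, 0, 0, 0.08, 0], [0, 0, 0.0286, 0, 0, 0.08, 0], [0, 0, 0.0283, 0, 0, 0.04, 0]]]'; python3 -m handwheel '[[[0, 0, 0, 0, 0, 0, 0], [0, 0, 0, 0, 0, 0, 0], [0, 0, 0, 0, 0, 0, 0]]]'; python3 - <<'E'
from h import *
p=cams.camera_params("wrist");cv2.imwrite("pics/w6.png",cams.grab_frame("wrist")[:,:,::-1])
E
```

```text
clock: 16.27
eef_pos: [611.7, -225.9, 129.7]
tcp_rot: [3.141, -0.001, -0.0]
contact_force: [1.5, 0.3, 0.0]
opening: 0.533
grasp_force: 31.3
clock: 16.68
eef_pos: [640.4, -288.1, 77.2]
tcp_rot: [-3.141, 0.002, -0.275]
contact_force: [-0.3, 0.8, 0.1]
opening: 0.535
grasp_force: 31.3
clock: 16.93
eef_pos: [642.0, -287.8, 80.3]
tcp_rot: [3.141, -0.001, -0.266]
contact_force: [-0.2, -0.1, -0.2]
opening: 0.535
grasp_force: 31.3
```

View pics/w6.png

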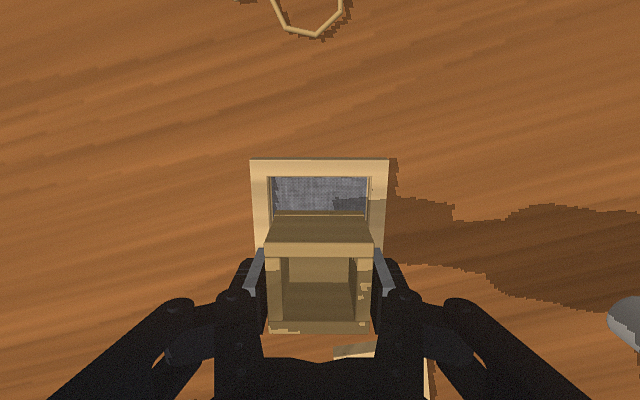

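The box is held square to its nest (board 250–390, box 265–375 px), centred and aligned. Lowering.

Converted, 20 mm / 250 = 0.08, 12 mm / 250 = 0.048.

```bash
python3 -m handwheel '[[[0, 0, 0, 0, 0, 0.08, 0], [0, 0, 0, 0, 0, 0.048, 0], [0, 0, 0, 0, 0, 0.02, 0], [0, 0, 0, 0, 0, 0, 0], [0, 0, 0, 0, 0, 0, 0]]]'; python3 -m handwheel '[[[0, 0, 0, 0, 0, 0.004, 0], [0, 0, 0, 0, 0, 0.004, 0], [0, 0, 0, 0, 0, 0.004, 0], [0, 0, 0, 0, 0, 0, 0], [0, 0, 0, 0, 0, 0, 0]]]';  python3 -m handwheel '[[[0, 0, 0, 0, 0, 0.0032, 0], [0, 0, 0, 0, 0, 0, 0], [0, 0, 0, 0, 0, 0, 0]]]'
```

```text
clock: 17.4
eef_pos: [641.4, -287.6, 42.2]
tcp_rot: [-3.142, 0.0, -0.269]
contact_force: [1.3, -1.2, -0.7]
opening: 0.532
grasp_force: 31.4
clock: 17.82
eef_pos: [641.7, -287.9, 39.6]
tcp_rot: [3.141, -0.001, -0.269]
contact_force: [0.1, -0.1, 3.4]
opening: 0.529
grasp_force: 31.6
clock: 18.07
eef_pos: [641.7, -287.9, 39.5]
tcp_rot: [3.141, -0.001, -0.269]
contact_force: [-2.6, 1.4, 9.1]
opening: 0.531
grasp_force: 32.5
```

Converted, -0.5 mm / 250 = -0.002.

```bash
python3 -m handwheel '[[[0, 0, 0, 0, 0, -0.002, 1], [0, 0, 0, 0, 0, 0, 1], [0, 0, 0, 0, 0, 0, 1], [0, 0, 0, 0, 0, 0, 1], [0, 0, 0, 0, 0, 0, 1]]]'; python3 -m handwheel '[[[0, 0, 0, 0, 0, -0.06, 1], [0, 0, 0, 0, 0, -0.14, 1], [0, 0, -0.0286, 0, 0, -0.16, 1], [0, 0, -0.0286, 0, 0, -0.04, 1], [0, 0, -0.0283, 0, 0, 0, 1]]]'; python3 -m handwheel '[[[0, 0, 0, -0.0476, -0.1508, 0, 1], [0, 0, 0, -0.0476, -0.1508, 0, 1], [0, 0, 0, -0.0476, -0.1508, 0, 1], [0, 0, 0, -0.0476, -0.1508, 0, 1], [0, 0, 0, -0.0476, -0.1508, 0, 1]]]'>/dev/null; python3 -m handwheel '[[[0, 0, 0, -0.0476, -0.1508, 0, 1], [0, 0, 0, -0.0476, -0.1508, 0, 1], [0, 0, 0, -0.0476, -0.1508, 0, 1], [0, 0, 0, -0.0476, -0.1508, 0, 1], [0, 0, 0, -0.0476, -0.1508, 0, 1]]]'>/dev/null; python3 -m handwheel '[[[0, 0, 0, -0.0476, -0.1508, 0, 1], [0, 0, 0, -0.0476, -0.1508, 0, 1], [0, 0, 0, -0.0476, -0.1508, 0, 1], [0, 0, 0, -0.0476, -0.1508, 0, 1], [0, 0, 0, -0.0476, -0.1508, 0, 1]]]'
```

```text
clock: 18.48
eef_pos: [641.2, -287.6, 38.5]
tcp_rot: [-3.142, 0.0, -0.269]
contact_force: [-0.4, -1.4, -0.3]
opening: 1.002
grasp_force: 0.0
clock: 18.9
eef_pos: [643.9, -288.8, 144.9]
tcp_rot: [3.138, -0.007, 0.004]
contact_force: [0.6, -0.7, -0.6]
opening: 1.001
grasp_force: 0.0
clock: 20.15
eef_pos: [462.3, 279.8, 140.0]
tcp_rot: [-3.141, -0.001, -0.0]
contact_force: [0.7, -1.2, 0.6]
opening: 0.999
grasp_force: 0.0
```

Converted, -0.12 rad / 3.1416 = -0.0382.

```bash
python3 -m handwheel '[[[0, 0, -0.0382, 0, 0, 0, 1], [0, 0, -0.0382, 0, 0, 0, 1], [0, 0, -0.0382, 0, 0, 0, 1], [0, 0, -0.0382, 0, 0, 0, 1], [0, 0, -0.0382, 0, 0, 0, 1]]]';python3 -m handwheel '[[[0, 0, -0.0382, 0, 0, 0, 1], [0, 0, -0.0382, 0, 0, 0, 1], [0, 0, -0.0382, 0, 0, 0, 1], [0, 0, -0.0382, 0, 0, 0, 1], [0, 0, -0.0382, 0, 0, 0, 1]]]' >/dev/null;python3 -m handwheel '[[[0, 0, -0.0382, 0, 0, 0, 1], [0, 0, -0.0382, 0, 0, 0, 1], [0, 0, -0.0382, 0, 0, 0, 1], [0, 0, -0.0382, 0, 0, 0, 1], [0, 0, -0.0382, 0, 0, 0, 1]]]'>/dev/null;python3 -m handwheel '[[[0, 0, -0.0382, 0, 0, 0, 1], [0, 0, -0.0382, 0, 0, 0, 1], [0, 0, 0, 0, 0, 0, 1], [0, 0, 0, 0, 0, 0, 1]]]'; python3 - <<'E'
from h import *
p=cams.camera_params("wrist");cv2.imwrite("pics/w7.png",cams.grab_frame("wrist")[:,:,::-1])
c,s=np.cos(2.04),np.sin(2.04)
print(proj(p,[[463.5+a*c-b*s,278.3+a*s+b*c,30] for a in(-20,20) for b in (-15,15)]),proj(p,[[463.5+a*c,278.3+a*s,15] for a in(-55,55)]))
E
```

```text
clock: 20.57
eef_pos: [463.1, 278.2, 139.8]
tcp_rot: [3.142, -0.001, 0.606]
contact_force: [-0.2, 0.5, 0.4]
opening: 0.999
grasp_force: 0.0
clock: 21.73
eef_pos: [463.2, 278.0, 139.6]
tcp_rot: [3.141, -0.0, 2.036]
contact_force: [0.7, -0.2, -0.6]
opening: 0.998
grasp_force: 0.0
[[338.20730815 230.02043276]
 [300.81054801 230.1821214 ]
 [338.99909236 181.66691267]
 [299.66394233 181.84164727]] [[319.57739771 259.87456291]
 [319.10603981 133.01867712]]
```

View pics/w7.png

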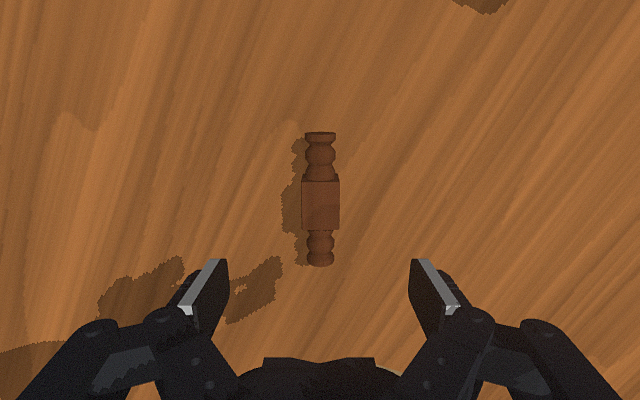

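The square section appears at (301–339, 181–230) and the axis is upright in the picture, as predicted. Descend and grip.

Converted, 40 mm / 250 = 0.16, 28.5 mm / 250 = 0.114.

```bash
python3 -m handwheel '[[[0, 0, 0, 0, 0, 0.16, 1], [0, 0, 0, 0, 0, 0.16, 1], [0, 0, 0, 0, 0, 0.114, 1], [0, 0, 0, 0, 0, 0, 1], [0, 0, 0, 0, 0, 0, 0]]]' 30; python3 -m handwheel '[[[0, 0, 0, 0, 0, 0, 0], [0, 0, 0, 0, 0, 0, 0], [0, 0, 0, 0, 0, 0, 0], [0, 0, 0, 0, 0, 0, 0], [0, 0, 0, 0, 0, 0, 0]]]';python3 -m handwheel '[[[0, 0, 0, 0, 0, 0, 0], [0, 0, 0, 0, 0, 0, 0], [0, 0, 0, 0, 0, 0, 0], [0, 0, 0, 0, 0, 0, 0]]]'
```

```text
clock: 22.2
eef_pos: [462.1, 277.3, 29.6]
tcp_rot: [-3.138, 0.0, 2.038]
contact_force: [-0.5, 0.1, 1.0]
opening: 0.882
grasp_force: 0.0
clock: 22.62
eef_pos: [464.0, 278.5, 32.1]
tcp_rot: [3.139, -0.0, 2.039]
contact_force: [-0.2, -0.2, 9.5]
opening: 0.347
grasp_force: 29.8
clock: 22.95
eef_pos: [464.0, 278.5, 32.1]
tcp_rot: [3.139, -0.0, 2.039]
contact_force: [-1.3, -0.9, 9.2]
opening: 0.346
grasp_force: 29.8
```

Units first: shifts go in shares of 25 cm and turns go in shares of pi rad. So -40 mm / 250 = -0.16, -35 mm / 250 = -0.14.

```bash
python3 -m handwheel '[[[0, 0, 0, 0, 0, -0.06, 0], [0, 0, 0, 0, 0, -0.14, 0], [0, 0, 0, 0, 0, -0.16, 0], [0, 0, 0, 0, 0, -0.12, 0], [0, 0, 0, 0, 0, 0, 0]]]'; python3 -m handwheel '[[[0, 0, -0.0357, 0, 0, 0, 0], [0, 0, -0.0357, 0, 0, 0, 0], [0, 0, -0.0357, 0, 0, 0, 0], [0, 0, -0.0357, 0, 0, 0, 0], [0, 0, -0.0357, 0, 0, 0, 0]]]' >/dev/null; python3 -m handwheel '[[[0, 0, -0.0357, 0, 0, 0, 0], [0, 0, -0.0357, 0, 0, 0, 0], [0, 0, -0.0357, 0, 0, 0, 0], [0, 0, -0.035, 0, 0, 0, 0], [0, 0, 0, 0, 0, 0, 0]]]'; python3 -m handwheel '[[[0, 0, 0, -0.0129, -0.1528, 0, 0], [0, 0, 0, -0.0129, -0.1528, 0, 0], [0, 0, 0, -0.0129, -0.1528, 0, 0], [0, 0, 0, -0.0129, -0.1528, 0, 0], [0, 0, 0, -0.0129, -0.1528, 0, 0]]]'
```

```text
clock: 23.37
eef_pos: [466.2, 279.8, 157.1]
tcp_rot: [3.131, -0.001, 2.04]
contact_force: [0.6, 0.6, -0.2]
opening: 0.341
grasp_force: 30.6
clock: 24.2
eef_pos: [462.9, 277.9, 150.6]
tcp_rot: [3.141, 0.0, 3.051]
contact_force: [0.1, -0.4, -0.8]
opening: 0.346
grasp_force: 30.5
clock: 24.62
eef_pos: [460.4, 84.7, 150.6]
tcp_rot: [3.141, 0.001, 3.042]
contact_force: [1.3, -0.2, -0.6]
opening: 0.346
grasp_force: 30.5
```

Converted, -38.2 mm / 250 = -0.1528, -3.23 mm / 250 = -0.0129.

```bash
python3 -m handwheel '[[[0, 0, 0, -0.0129, -0.1528, 0, 0], [0, 0, 0, -0.0129, -0.1528, 0, 0], [0, 0, 0, -0.0129, -0.1528, 0, 0], [0, 0, 0, -0.0129, -0.1528, 0, 0], [0, 0, 0, -0.0129, -0.1528, 0, 0]]]' >/dev/null; python3 -m handwheel '[[[0, 0, 0, -0.0129, -0.1528, 0, 0], [0, 0, 0, -0.0129, -0.1528, 0, 0], [0, 0, 0, -0.0129, -0.1528, 0, 0], [0, 0, 0, -0.0129, -0.1528, 0, 0], [0, 0, 0, -0.0129, -0.1528, 0, 0]]]'; python3 -m handwheel '[[[0, 0, 0, 0, 0, 0.12, 0], [0, 0, 0, 0, 0, 0.12, 0], [0, 0, 0, 0, 0, 0.06, 0], [0, 0, 0, 0, 0, 0, 0], [0, 0, 0, 0, 0, 0, 0]]]'; python3 - <<'E'
from h import *
p=cams.camera_params("wrist");cv2.imwrite("pics/w8.png",cams.grab_frame("wrist")[:,:,::-1])
c,s=np.cos(-.096),np.sin(-.096)
print(proj(p,[[457.5+a*c-b*s,-297+a*s+b*c,11] for a in(-74,74) for b in (-35,35)]))
E
```

```text
clock: 25.45
eef_pos: [456.0, -299.2, 150.7]
tcp_rot: [-3.141, 0.001, 3.041]
contact_force: [1.1, 1.1, -1.4]
opening: 0.342
grasp_force: 30.5
clock: 25.87
eef_pos: [456.0, -296.9, 75.0]
tcp_rot: [3.141, -0.001, 3.043]
contact_force: [-0.6, -0.4, -0.1]
opening: 0.348
grasp_force: 30.5
[[255.92128336 113.17206165]
 [378.25241334 112.79895302]
 [269.20608338 327.06993214]
 [366.72800156 326.80186544]]
```

View pics/w8.png

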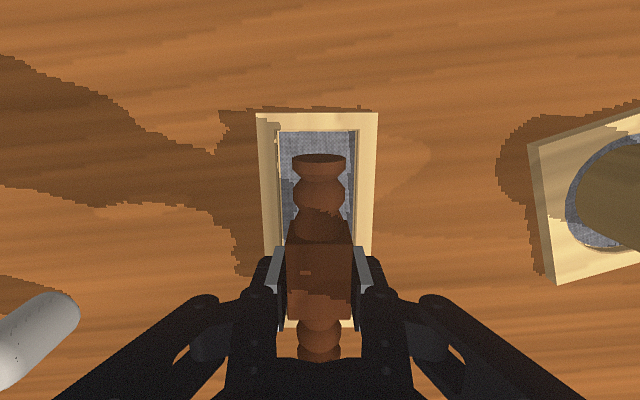

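The spindle lies along its recess (board edges at 256–378, as predicted; spindle axis at u≈319), centred. Lowering.

Converted, 20 mm / 250 = 0.08, 11 mm / 250 = 0.044.

```bash
python3 -m handwheel '[[[0, 0, 0, -0.0048, 0, 0.08, 0], [0, 0, 0, 0, 0, 0.044, 0], [0, 0, 0, 0, 0, 0.016, 0], [0, 0, 0, 0, 0, 0, 0], [0, 0, 0, 0, 0, 0, 0]]]'; python3 -m handwheel '[[[0, 0, 0, 0, 0, 0.004, 0], [0, 0, 0, 0, 0, 0.004, 0], [0, 0, 0, 0, 0, 0.004, 0], [0, 0, 0, 0, 0, 0, 0], [0, 0, 0, 0, 0, 0, 0]]]';  python3 -m handwheel '[[[0, 0, 0, 0, 0, 0.0032, 0], [0, 0, 0, 0, 0, 0, 0], [0, 0, 0, 0, 0, 0, 0]]]'
```

```text
clock: 26.33
eef_pos: [457.8, -297.3, 40.8]
tcp_rot: [-3.141, 0.0, 3.046]
contact_force: [0.4, 0.1, -0.6]
opening: 0.347
grasp_force: 30.5
clock: 26.75
eef_pos: [457.6, -297.3, 37.4]
tcp_rot: [-3.142, 0.0, 3.046]
contact_force: [0.2, 0.1, -0.6]
opening: 0.346
grasp_force: 30.5
clock: 27.0
eef_pos: [457.6, -297.2, 36.5]
tcp_rot: [3.142, -0.0, 3.046]
contact_force: [0.3, 0.3, -1.0]
opening: 0.349
grasp_force: 30.5
```

Converted, 0.8 mm / 250 = 0.0032.

```bash
python3 -m handwheel '[[[0, 0, 0, 0, 0, 0.0032, 0], [0, 0, 0, 0, 0, 0, 0], [0, 0, 0, 0, 0, 0, 0]]]'
```

```text
clock: 27.25
eef_pos: [457.6, -297.3, 36.1]
tcp_rot: [-3.142, 0.0, 3.046]
contact_force: [-1.7, 1.0, 6.7]
opening: 0.346
grasp_force: 31.3
```

Converted, -40 mm / 250 = -0.16, -35 mm / 250 = -0.14.

```bash
python3 -m handwheel '[[[0, 0, 0, 0, 0, 0, 1], [0, 0, 0, 0, 0, 0, 1], [0, 0, 0, 0, 0, 0, 1], [0, 0, 0, 0, 0, 0, 1], [0, 0, 0, 0, 0, 0, 1]]]'; python3 -m handwheel '[[[0, 0, 0, 0, 0, -0.06, 1], [0, 0, 0, 0, 0, -0.14, 1], [0, 0, 0, 0, 0, -0.16, 1], [0, 0, 0, 0, 0, -0.16, 1], [0, 0, 0, 0, 0, -0.16, 1]]]'>/dev/null; python3 -m handwheel '[[[0, 0, 0, 0, 0, -0.16, 1], [0, 0, 0, 0.04, 0.12, -0.08, 1], [0, 0, 0, 0.04, 0.12, -0.08, 1], [0, 0, 0, 0.04, 0.12, -0.08, 1], [0, 0, 0, 0.04, 0.12, -0.08, 1]]]'>/dev/null;python3 -m handwheel '[[[0, 0, 0, 0, 0, -0.08, 1], [0, 0, 0, 0, 0, 0, 1], [0, 0, 0, 0, 0, 0, 1]]]'; python3 - <<'E'
from h import *
cv2.imwrite("pics/w9.png",cams.grab_frame("wrist")[:,:,::-1])
a=cams.grab_frame("scene")[110:300,150:430,::-1];cv2.imwrite("pics/s9.png",cv2.resize(a,None,fx=2.8,fy=2.8,interpolation=2))
E
```

```text
clock: 27.67
eef_pos: [457.6, -297.2, 35.6]
tcp_rot: [3.142, -0.0, 3.046]
contact_force: [0.1, 0.0, 0.2]
opening: 0.997
grasp_force: 0.0
clock: 28.75
eef_pos: [429.8, -173.9, 346.8]
tcp_rot: [-3.141, 0.003, 3.047]
contact_force: [-0.1, 0.2, 0.4]
opening: 0.999
grasp_force: 0.0
```

View pics/w9.png

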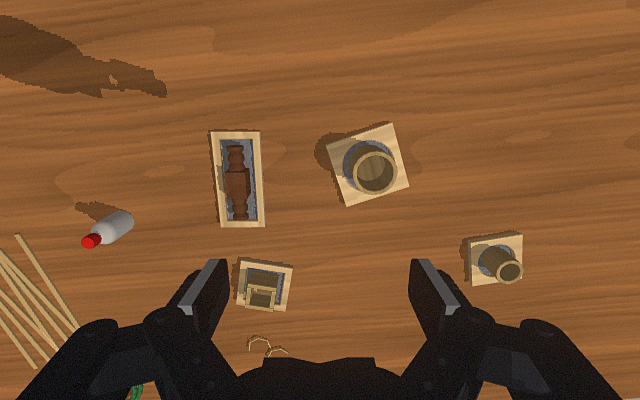

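View pics/s9.png

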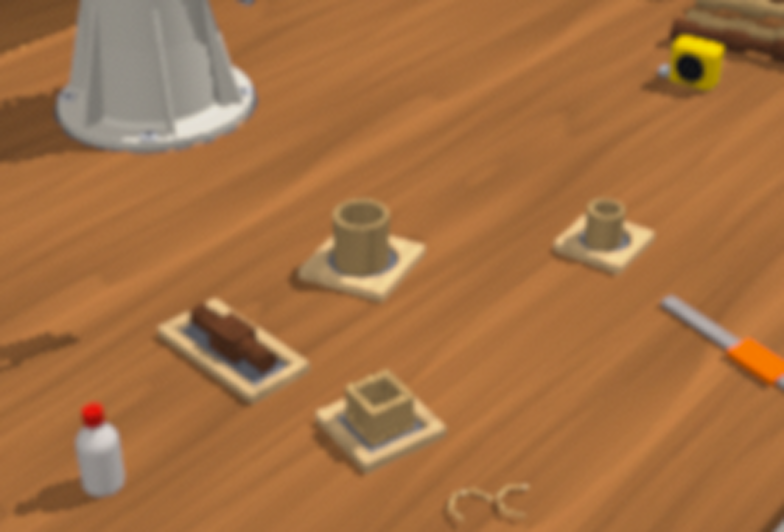

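Both final views show all four parts seated in their recesses: spindle (237,180), large cup (374,170), box (262,290) and small cup (505,265) in the wrist view. The cups and box are upright, and the tape measure and glue bottle have not moved.

```bash
python3 -c "
from rig import r
print(r.sign_off())"
```

```text
the job is handed in; nothing more can be done
None
```

All four parts sit flat in their matching nests, the cups and box upright, with the tape measure and glue bottle untouched, and the job was handed in at about 29 s of the 109 s allowed.

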